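# Load a refill cartridge through the one-way gate of a laundry dosing dock

### The job

Set the refill cartridge on the floor of the dock's open entry tray, round nose towards the gate, then slide it through the sprung one-way gate and on against the sprung back plate, just far enough that the gate springs shut behind it. Push gently, because leaning hard on the back plate breaks it. Let go and leave the cartridge standing in the bay with the gate shut, and do not disturb the other things on the counter.

Things in the scene. Friction and masses are not known exactly. Their poses are not given: they have to be found in the camera images.
- cartridge_grip (a point): Point in the grip of the loose grey plastic cartridge (about 0.35 kg), 76 mm above its underside, mid-length and mid-width. Body 84 mm long (own x), 50 wide, 40 high: flat tail at -x, half-round nose (radius 25) at +x, paper label. The plain upright grip on top is 28 mm along x, 22 across, and rises from 40 to 96 mm above the underside. z up. It starts standing on the counter.
- cartridge_nose (a point): Foremost point of the cartridge's half-round nose, 42 mm ahead (own +x) of its middle and 20 mm above its underside; axes as the cartridge's.
- dock: White plastic dock fixed on counter, 315 x 96 mm. Origin on the counter; own x = loading direction, z up, y left; lane centre line y = 0. Floor 6 mm thick, x -135 to 180 mm. From x = -40 the lane is straight, 56 mm wide (y +-28), walls 52 to 54 mm high. Gate and back plate sit 127 mm apart on a carriage clamped anywhere within +-16 mm along x, so find the end of travel by feel or sight.
- dock_entry (a point): Point on the floor of the open-topped entry tray (6 mm over the counter), at dock x = -84 mm, y = 0, axes as the dock's. The tray runs from dock x = -135 mm to the gate; its walls, 40 mm high over the counter, taper from 76 mm apart at the mouth to 56 at x = -40. A cartridge standing centred here is wholly in front of the gate, its nose at least 12 mm from it.
- dock_slot (a point): Point on the centre line of the slot in the bay's clear cover, on its top (54 mm over the counter), dock x = 60 mm, axes as the dock's. The bay lies behind the gate, its left side recessed 10 mm for the open gate. The cover, 3 mm thick, runs from dock x = -26 to 143 mm; only the cartridge's grip fits its 28 mm slot, so the cartridge gets in only by sliding on the floor through the gate.
- gate (a joint): Gate: aluminium flap 46 mm long, 4 thick, 38 high (top 45 over the counter), upright hinge at dock y = 34, x = -10 +-16 mm. 0 rad = shut across the lane, grows as it swings into the bay to 1.55; cannot swing outwards. A 0.04 to 0.15 N m spring shuts it. Its tip rubs on the cartridge's left side and springs shut only once the tail has passed it: cartridge's middle at dock x = 77 +-16 mm.
- detergent: Bystander: blue detergent bottle, 72 mm across, 170 mm high; origin under its centre. Leave alone.
- dosing_cup: Bystander: white open cup, 64 mm across, 50 mm high; origin under its centre. Leave alone.
- spray_can: Bystander: metal can, 52 mm across, 130 mm high; origin under its centre. Leave alone.
- back_plate (a joint): How far (m) the back plate is pressed in: black rubber plate ending the bay, 48 wide, 34 high, top 42 over the counter; unpressed face at dock x = 117 +-16 mm; grey spring housing behind it, 51 high. 5 N per mm: 2 to 3 mm (10 to 13 N) frees the gate; above 3.8 mm (19 N) it breaks. Lane friction, 1 to 4 N, adds at the grip. Let go, the cartridge is pushed back a few mm.
Things that resemble listed ones, but are neither listed nor needed, are in the scene too. What is shaped like the part that bears cartridge_grip but green or orange is not meant.

How it is judged:
By the outcome, as a careful person would: the job done as asked, in the order asked, and still so for the second after the job is handed in, with the robot touching nothing.
It also fails if it takes over 61 s, if anything falls off the work surface, if the arm or the gripper's body presses on something with over 40 N, if the wrist force passes 120 N, or if a joint passes its speed limit or range.

### The arm

A 7-joint arm with a two-finger parallel gripper is mounted at the origin on the work surface. World frame = base frame: x ahead of the robot, y to its left, z up, the work surface at z = 0. Lengths are in m, angles in degrees, forces in N, time in s.
With the tool pointing down it reaches from about 0.425 to 1.025 m from the base axis. Payload 9.4 kg.
Tool frame: the origin (TCP) lies at the very end of the fingers, on their centre line; the grasp point (between the pads) lies 19 mm behind it (robot.grasp_offset is the distance from the TCP to the grasp point, in m); z points along the fingers, y is the line along which they close (so a half turn about z gives the same grasp; the last joint's range is limited). The gripper opens to 85 mm and grips with 20 to 120 N. Pads are 22 mm wide; open, the fingers measure 114 mm over their backs; the gripper's body (76 mm by 85 mm) begins 54 mm behind the grasp point. The pads swing forward as they close: fully open they stand 13 mm farther back than shut.
Start: joints at [63.787, 34.337, -0.143, 91.639, 0.103, 54.024, -4.572], TCP at [0.269, -0.673, 0.231] pointing down, gripper open.
Joint ranges: [-147.43, 147.43], [-19.82, 112.94], [-74.19, 73.91], [6.32, 146.72], [-59.91, 239.91], [6.04, 106.73], [-150.56, 150.56]. Speed limits (degrees/s): [127.2, 127.2, 172.46, 172.46, 180, 180, 180].

### API

Orientations are given as a 3x3 rotation matrix whose columns are the frame's x, y, z axes.
In Python, from station import robot gives the robot as it stands.
- The arm moves only by the tool play_rows, never from a script. Its argument "increments" is a list of rows, each an object with "twist": the turn, a rotation vector about the tool's x, y, z in degrees, a list of three; "dp": the shift along the tool's x, y, z in m, a list of three; "grip": the closure, from 0 (fully open) to 1 (shut). A call has exactly 10 rows; each row is the pose to reach, as a shift and turn from the pose commanded when the call began, along the tool's axes at that moment; what a row does not reach only later rows make up. A row lasts 1/8 s, in which the tool goes at most 62.5 mm and 10.7 degrees, less where a joint would pass 70% of its speed; a pose out of reach is approached as far as the arm can. A call with a gripper value outside its range is refused whole. The fingers move at their own pace and stop on an object; "squeeze" is the grip in N (left out, the last holds). Time passes only in rows, so rows that repeat a pose let the fingers close, or fill a call up. It gives the time, the measured TCP pose, the force, the opening and the grip force at its end, in the units of the state.
- robot.read_state(): the state, without advancing time (a new reading comes with each control period).
- robot.snapshot(name): name is "side" or "top"; returns a dict with "image" (384x512x3 uint8, red, green, blue), "range_z" (384x512 float32, m along the optical axis (not along the pixel's ray), 0 where there is no reading), "mtx" (3x3 intrinsics, pixels), "R" (3x3) and "t" (3): a world point X has camera coordinates R X + t. Camera axes: x right, y down, z forward; pixel columns grow to the right and rows downward; lengths in m; the calibration is good to about 2 mm. A picture is of the moment at which its call begins.
- robot.close_job(): hands the job in; it is judged then, once.
The state is a dict: "t": time; "joints": joint angles; "joint_vel": joint speeds; "tau": joint torques, N m; "eef_pos": TCP position; "tool_rot": TCP orientation; "force": force on the tool from outside, world axes, zero at the start; "torque": the same for the moment, N m; "gripper_width": opening from 0.0 (shut) to 1.0 (fully open); "gripper_force": force on a finger pad.
Only numpy, scipy, OpenCV 4.12 (cv2) and the standard library are available. Lean on these libraries where they do the work, as an engineer would, in place of code of your own. Each camera call takes 0.05 s, during which the arm holds its last target. There are 200 camera calls.

## Working session

There is one attempt and no reset: what is moved stays moved. The work goes in short steps, Python scripts to look and compute and a tool call to move; the robot and the scene stay as the last step left them, time stands still between calls to the robot, and variables do not carry over. Pictures are saved under pics/ and viewed, at most 10 in all, crops included, and the job is handed in when it is done.

Besides the shell and the picture viewer there is one more tool, called after "Call:" as a command line: name --argument value ..., lists and objects as JSON in quotes. play_rows: Moves the arm, as the interface text tells. Its arguments: {"type":"object","properties":{"increments":{"type":"array"},"squeeze":{"type":"number"}},"required":["increments"]}

```bash
mkdir -p pics; cat > h.py <<'E'
import numpy as np,cv2
from station import robot
def cam(n,save=None):
    s=robot.snapshot(n)
    if save: cv2.imwrite('pics/'+save,s['image'][:,:,::-1])
    return s
def pts(s):
    z=s['range_z'];v,u=np.mgrid[:z.shape[0],:z.shape[1]]
    K=s['mtx'];c=np.stack([(u-K[0,2])/K[0,0]*z,(v-K[1,2])/K[1,1]*z,z],-1)
    P=(c-s['t'])@s['R'];P[z==0]=np.nan
    return P
E
python3 - <<'E'
from h import *
for n in('top','side'):
    s=cam(n,n+'0.png'); print(n,s['mtx'].round(1).tolist(),(-s['R'].T@s['t']).round(3),s['R'].round(2).tolist())
    np.savez('pics/'+n+'0.npz',**s)
st=robot.read_state();print(st['tool_rot'],st['t'],st['force'],robot.grasp_offset)
E
```

```text
top [[482.4, 0.0, 249.9], [0.0, 482.4, 190.3], [0.0, 0.0, 1.0]] [0.478 0.087 1.217] [[-0.0, -1.0, -0.01], [-1.0, 0.0, -0.09], [0.09, 0.01, -1.0]]
side [[435.7, 0.0, 258.7], [0.0, 435.7, 191.9], [0.0, 0.0, 1.0]] [0.327 0.928 0.644] [[-0.95, -0.31, 0.0], [-0.17, 0.5, -0.85], [0.26, -0.81, -0.53]]
[[ 9.28357403e-01  3.71688265e-01 -6.05320110e-04]
 [ 3.71688744e-01 -9.28356588e-01  1.23392414e-03]
 [-1.03317789e-04 -1.37051328e-03 -9.99999056e-01]] 0.1 [0.15320884 0.14703373 0.09870605] 0.0187
```

View pics/top0.png

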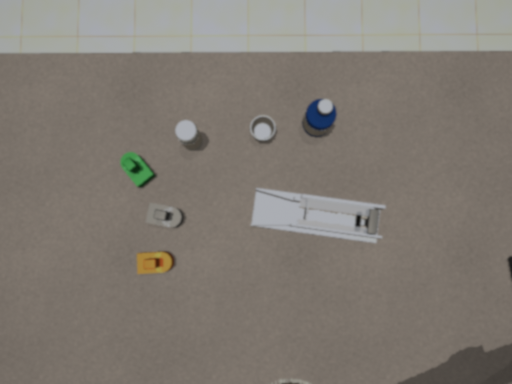

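View pics/side0.png

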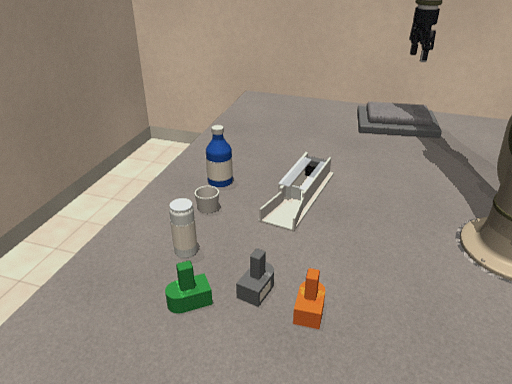

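The top view shows the grey cartridge at about (165,216) with its nose to the right. The dock spans columns 252–383, with the tray mouth on the left, the gate near column 300 and the back plate near 358. Loading is towards the right (world -y).

```bash
python3 - <<'E'
from h import *
s=dict(np.load('pics/top0.npz'));P=pts(s)
sub=P[195:240,138:192].reshape(-1,3)
def ds(n,q):
    r=cv2.minAreaRect(q[:,:2].astype(np.float32)*1000);print(n,len(q),np.round(cv2.boxPoints(r)).tolist(),np.round(r,1) if 0 else r,'z',np.median(q[:,2]))
ds('body',sub[(sub[:,2]>.03)&(sub[:,2]<.055)])
ds('grip',sub[(sub[:,2]>.085)&(sub[:,2]<.11)])
print('counter',np.nanmedian(P[300:340,100:200,2]))
d=P[180:250,245:392].reshape(-1,3)
ds('dock',d[(d[:,2]>.004)&(d[:,2]<.07)])
ds('dockhigh',d[(d[:,2]>.047)&(d[:,2]<.07)])
ds('dock36+',d[(d[:,2]>.034)&(d[:,2]<.07)])
im=cv2.resize(s['image'][180:250,135:395,::-1],None,fx=3,fy=3,interpolation=cv2.INTER_CUBIC)
cv2.imwrite('pics/crop.png',cv2.convertScaleAbs(im,alpha=1.2))
z=np.nan_to_num(P[180:250,245:392,2])
zi=np.round(z*1000).astype(int)
for r in range(5,68,3): print(' '.join('%2d'%x for x in zi[r,::3]))
E
```

```text
body 532 [[493.0, 270.0], [543.0, 261.0], [559.0, 345.0], [509.0, 354.0]] ((526.0692749023438, 307.459716796875), (85.05078125, 50.444786071777344), 79.3470230102539) z 0.03957315842155003
grip 116 [[512.0, 295.0], [534.0, 291.0], [539.0, 319.0], [518.0, 323.0]] ((525.7427368164062, 306.7166748046875), (28.36345672607422, 21.453489303588867), 78.83567810058594) z 0.09522241567548118
counter -0.0005368383257805956
dock 4548 [[443.0, -258.0], [616.0, -259.0], [616.0, 108.0], [443.0, 108.0]] ((529.4124755859375, -75.07926940917969), (366.8371276855469, 173.09152221679688), 89.91761016845703) z 0.022309003121746416
dockhigh 1886 [[470.0, -218.0], [549.0, -230.0], [580.0, -12.0], [501.0, -1.0]] ((524.8805541992188, -115.22102355957031), (220.12744140625, 80.29765319824219), 81.84790802001953) z 0.05358940352395832
dock36+ 2187 [[464.0, -218.0], [556.0, -229.0], [594.0, 85.0], [502.0, 96.0]] ((529.0962524414062, -66.50860595703125), (316.0274658203125, 92.15914154052734), 83.14022827148438) z 0.05303981224809326
 2  0  1 -3  0  2  0 -1 -4  0 -3 -2 -1  2 -2 -2  1 -1  1  0 -2 -3 -1 -4 -2  0 
[... 2308 characters left out ...]
2  0  0 -3  0  6 -7 -2  0 -2  5  7  9  3  2  5  6  4  6  0  3 19 52 54 51 56 54 52 56 57 47 52 49 -3  1  0 -2  4
 3  1  0 -2  1 -1  0  0 -3 -1  0  1  1 -1 -2  0  3 -1  3  1 -1 -1  2  3 -2 -2 -2 -2  4  5  9  7  3  6  8  9  2  4  4 14 45 53 55 54 55 54  0 -2  3
 1 -2 -1 -3  1  2 -2  1  2 -1 -4 -3 -3  0 -2  1  0  0  1  1 -4  1  1 -5  1 -2  1 -2  3  4  4  1 -2  6 -3  2  5  5  6  7  4  7  6  8 -1  3  3 -2 -1
-3  5  3 -1 -2  2  4 -2 -1 -2 -4 -2  0  1  2  5 -6  2 -3 -3  2  1  0  0 -2  1 -2 -2 -1 -3  1 -1  0  5 -2 -4  5  1 -1 -1 -2 -2  7  2 -1 -1  3  2 -2
-1 -3 -2 -7 -1  1  4  4  1  0  0  2  2 -2 -1  1 -6  0  3  1  0 -1  3 -2  1  1  4 -1  2  1 -1 -2  1  0 -3  5 -4  1  0  3  0  1  3 -2 -3  0 -1 -2 -3
```

View pics/crop.png

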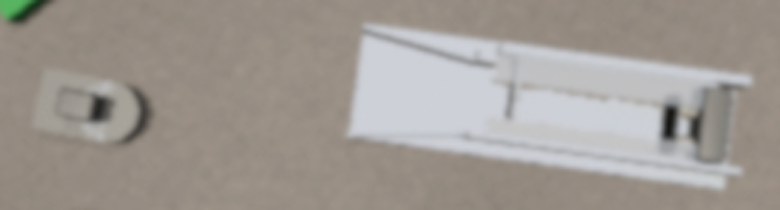

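The crop shows the cartridge with its nose to the right. The gate is a dark line at crop column 512 (image column ~306), and the black plate starts at crop column 662 (image column ~356).

```bash
python3 - <<'E'
from h import *
s=dict(np.load('pics/top0.npz'));P=pts(s)
D=P[185:248,248:390];D=D.reshape(-1,3)
hi=D[(D[:,2]>.048)&(D[:,2]<.065)]
c0=np.array([.529,-.0665])
a=np.deg2rad(83.1)
for it in range(4):
    ex=-np.array([np.cos(a),np.sin(a)]);ey=np.array([-ex[1],ex[0]])
    o=c0-ex*.0225
    q=np.c_[(hi[:,:2]-o)@ex,(hi[:,:2]-o)@ey]*1000
    L=[];R=[]
    mid=0 if it==0 else m
    for x in range(0,100,4):
        k=q[abs(q[:,0]-x)<3]
        l=k[k[:,1]>mid][:,1];r=k[k[:,1]<mid][:,1]
        if len(l) and len(r): L.append((x,l.min()));R.append((x,r.max()))
    L=np.array(L);R=np.array(R)
    pl=np.polyfit(*L.T,1);pr=np.polyfit(*R.T,1)
    s_=(pl[0]+pr[0])/2;m=(np.median(L[:,1])+np.median(R[:,1]))/2
    print(np.rad2deg(a),pl,pr,'mid',m)
    a+=s_
ex=-np.array([np.cos(a),np.sin(a)]);ey=np.array([-ex[1],ex[0]])
q=np.c_[(D[:,:2]-o)@ex,(D[:,:2]-o)@ey]*1000
w=q[(D[:,2]>.034)&(D[:,2]<.065)]
print('x ext',np.sort(w[:,0])[[0,3,-4,-1]],'y ext',np.sort(w[:,1])[[0,3,-4,-1]])
fl=q[(D[:,2]>.034)&(D[:,2]<.044)&(q[:,0]<-40)]
for x in(-130,-110,-90,-70,-50):
    k=w[abs(w[:,0]-x)<6];print(x,np.sort(k[:,1]).round(1)[[0,-1]],k[k[:,1]<m][:,1].mean() if (k[:,1]<m).any() else 0,k[k[:,1]>m][:,1].mean() if (k[:,1]>m).any() else 0)
# fixtures in slot
ins=(abs(q[:,1]-m)<11)
k=ins&(D[:,2]>.03)&(D[:,2]<.05)
h=np.histogram(q[k][:,0],np.arange(-40,180,3));print([(int(b),int(n)) for b,n in zip(h[1],h[0]) if n])
print('o',o,'ex',ex,'ey',ey,'angle',np.rad2deg(a),'m',m)
E
```

```text
83.1 [-0.02127849 11.89331106] [ -0.02179208 -17.48925612] mid -3.8029431811838785
81.86611890096991 [-8.33140259e-04  1.14625909e+01] [ 4.78320912e-05 -1.79903418e+01] mid -3.3246448685552146
81.84362147915184 [-4.4498526e-04  1.1453517e+01] [ 4.40661390e-04 -1.79987111e+01] mid -3.327948738396172
81.84349760942551 [-4.42848096e-04  1.14534670e+01] [ 4.42824290e-04 -1.79987572e+01] mid -3.3279669279252726
x ext [-134.49161499 -132.21388353  179.68505539  181.37935716] y ext [-49.53999952 -48.5254519   42.90682392  42.9875874 ]
-130 [-49.5  42.7] -47.63993063476111 39.8986382577925
-110 [-46.9  40.2] -44.95160037913929 37.404181380666316
-90 [-44.1  37.6] -42.19109308666127 34.59101749374398
-70 [-41.1  33.7] -39.116601913477226 31.38354502329032
-50 [-38.2  31.5] -36.420447820956475 28.79044365470861
[(-7, 12), (-4, 8), (122, 17), (125, 10), (128, 4), (131, 1), (134, 1), (137, 3), (140, 2), (143, 16), (146, 7), (149, 5), (152, 7), (155, 3), (158, 5), (161, 4), (167, 2), (170, 1)]
o [ 0.53219224 -0.0442276 ] ex [-0.14187749 -0.98988422] ey [ 0.98988422 -0.14187749] angle 81.84349692740794 m -3.3279669279252726
```

Call:
play_rows --increments '[{"twist":[0,0,3.3],"dp":[0.04,-0.04,0],"grip":0},{"twist":[0,0,6.6],"dp":[0.08,-0.08,0],"grip":0},{"twist":[0,0,9.9],"dp":[0.12,-0.12,0],"grip":0},{"twist":[0,0,13.2],"dp":[0.16,-0.16,0],"grip":0},{"twist":[0,0,16.5],"dp":[0.2,-0.2,0],"grip":0},{"twist":[0,0,19.8],"dp":[0.24,-0.24,0],"grip":0},{"twist":[0,0,23.1],"dp":[0.28,-0.28,0],"grip":0},{"twist":[0,0,26.4],"dp":[0.32,-0.32,0],"grip":0},{"twist":[0,0,29.7],"dp":[0.36,-0.36,0],"grip":0},{"twist":[0,0,33],"dp":[0.4,-0.4,0],"grip":0}]'

```text
t: 1.35
eef_pos: [0.4926, -0.1513, 0.2312]
tool_rot: [[0.981, -0.196, -0.0], [-0.196, -0.981, -0.0], [-0.0, 0.0, -1.0]]
force: [1.5, -1.2, 0.6]
gripper_width: 1.001
gripper_force: 0.0
```

```bash
cat >> h.py <<'E'
O=np.array([.5287,-.0437,0]);EX=np.array([-.1419,-.9899,0]);EY=np.array([.9899,-.1419,0])
def go(target,head):
    "dp and twist-z (deg) to bring the TCP to target with tool y heading head deg, tool down"
    from scipy.spatial.transform import Rotation as Ro
    st=robot.read_state();R=np.array(st['tool_rot']);p=np.array(st['eef_pos'])
    h=np.deg2rad(head);y=np.array([np.cos(h),np.sin(h),0]);z=np.array([0,0,-1.]);T=np.c_[np.cross(y,z),y,z]
    print('t',st['t'],'p',p.round(4),'dock',np.round(1000*np.array([(p-O)@EX,(p-O)@EY]),1),'F',np.round(st['force'],1),'w',st['gripper_width'],st['gripper_force'])
    print('dp',(R.T@(np.array(target)-p)).round(4),'twist',np.rad2deg(Ro.from_matrix(R.T@T).as_rotvec()).round(2),'F dock',np.round([np.array(st['force'])@EX,np.array(st['force'])@EY],2))
E
python3 -c "
from h import *
go([.526,.307,.16],-101)
print(np.round(robot.read_state()['joints'],1))"
```

```text
t 1.35 p [ 0.4926 -0.1513  0.2312] dock [111.7 -20.5] F [ 1.5 -1.2  0.6] w 1.0013041197016743 0.0
dp [-0.057  -0.456   0.0712] twist [ 0.01  0.   -0.29] F dock [1.03 1.62]
[  6.4  20.1   5.8 119.2  -3.   40.9 -87.2]
```

Call:
play_rows --increments '[{"twist":[0,0,0],"dp":[-0.006,-0.05,0],"grip":0},{"twist":[0,0,0],"dp":[-0.013,-0.1,0],"grip":0},{"twist":[0,0,0],"dp":[-0.019,-0.152,0],"grip":0},{"twist":[0,0,0],"dp":[-0.025,-0.203,0.01],"grip":0},{"twist":[0,0,0],"dp":[-0.032,-0.254,0.02],"grip":0},{"twist":[0,0,0],"dp":[-0.038,-0.305,0.03],"grip":0},{"twist":[0,0,0],"dp":[-0.044,-0.356,0.04],"grip":0},{"twist":[0,0,0],"dp":[-0.051,-0.407,0.055],"grip":0},{"twist":[0,0,-0.3],"dp":[-0.057,-0.456,0.07],"grip":0},{"twist":[0,0,-0.3],"dp":[-0.057,-0.456,0.071],"grip":0}]'

```text
t: 2.6
eef_pos: [0.5232, 0.31, 0.1586]
tool_rot: [[0.983, -0.183, -0.002], [-0.183, -0.983, 0.001], [-0.002, -0.0, -1.0]]
force: [0.5, -0.3, 0.3]
gripper_width: 1.001
gripper_force: 0.0
```

```bash
python3 -c "
from h import *
go([.526,.307,.057],-101)
print(np.round(robot.read_state()['joints'],1))
s=cam('side','side1.png');P=pts(s)
st=robot.read_state();p=np.array(st['eef_pos'])
q=P.reshape(-1,3);C=s['image'].reshape(-1,3).astype(int)
near=(np.hypot(q[:,0]-.526,q[:,1]-.307)<.035)
k=near&(q[:,2]>.06)&(q[:,2]<.1)
r=q[k];print(len(r),r.min(0),r.max(0),r.mean(0))
cv2.imwrite('pics/c1.png',cv2.resize(s['image'][150:340,180:340,::-1],None,fx=3,fy=3))
"
```

```text
t 2.6 p [0.5232 0.31   0.1586] dock [-349.3  -55.6] F [ 0.5 -0.3  0.3] w 1.0009794922737707 0.0
dp [0.0035 0.0024 0.1016] twist [-0.03  0.12  0.48] F dock [0.26 0.58]
[ -37.8   31.4    2.8  111.3   -2.6   37.5 -133.9]
316 [0.51341908 0.29328128 0.06015988] [0.53817629 0.32244405 0.09972042] [0.52439255 0.31263959 0.08491544]
```

View pics/c1.png

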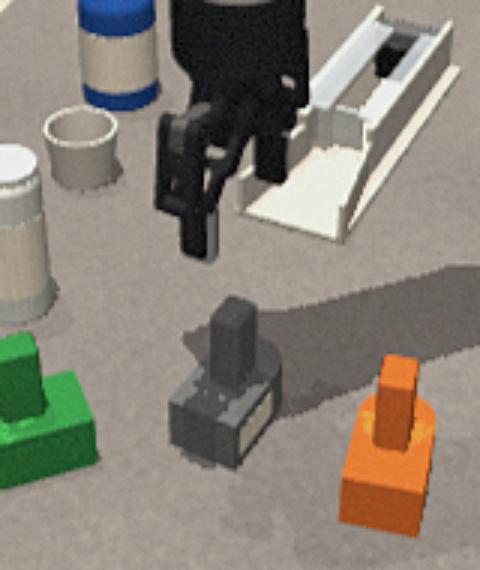

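The crop shows the open fingers straddling the grey grip fore and aft, at crop pixel (235,340). The grip position agrees with the top view.

Call:
play_rows --increments '[{"twist":[0,0,0.5],"dp":[0.0035,0.0025,0.02],"grip":0},{"twist":[0,0,0.5],"dp":[0.0035,0.0025,0.05],"grip":0},{"twist":[0,0,0.5],"dp":[0.0035,0.0025,0.08],"grip":0},{"twist":[0,0,0.5],"dp":[0.0035,0.0025,0.1],"grip":0},{"twist":[0,0,0.5],"dp":[0.0035,0.0025,0.1015],"grip":0},{"twist":[0,0,0.5],"dp":[0.0035,0.0025,0.1015],"grip":0.5},{"twist":[0,0,0.5],"dp":[0.0035,0.0025,0.1015],"grip":1},{"twist":[0,0,0.5],"dp":[0.0035,0.0025,0.1015],"grip":1},{"twist":[0,0,0.5],"dp":[0.0035,0.0025,0.1015],"grip":1},{"twist":[0,0,0.5],"dp":[0.0035,0.0025,0.1015],"grip":1}]' --squeeze 50

```text
t: 3.9
eef_pos: [0.5282, 0.3027, 0.0598]
tool_rot: [[0.98, -0.197, 0.002], [-0.197, -0.98, 0.001], [0.001, -0.001, -1.0]]
force: [-0.2, 1.0, 5.8]
gripper_width: 0.326
gripper_force: 50.6
```

```bash
python3 -c "
from h import *
go([.526,.307,.13],-98.16)"
```

```text
t 3.9 p [0.5282 0.3027 0.0598] dock [-342.8  -49.7] F [-0.2  1.   5.8] w 0.32557716472381576 50.56945323944092
dp [-0.0029 -0.0039 -0.0702] twist [-0.07 -0.07 -3.22] F dock [-0.99 -0.36]
```

Call:
play_rows --increments '[{"twist":[0,0,0],"dp":[0,0,-0.02],"grip":1},{"twist":[0,0,0],"dp":[0,0,-0.045],"grip":1},{"twist":[0,0,-1],"dp":[0.003,0.01,-0.07],"grip":1},{"twist":[0,0,-2],"dp":[0.013,0.05,-0.08],"grip":1},{"twist":[0,0,-3.2],"dp":[0.025,0.1,-0.08],"grip":1},{"twist":[0,0,-3.2],"dp":[0.038,0.15,-0.08],"grip":1},{"twist":[0,0,-3.2],"dp":[0.051,0.2,-0.08],"grip":1},{"twist":[0,0,-3.2],"dp":[0.063,0.245,-0.08],"grip":1},{"twist":[0,0,-3.2],"dp":[0.0655,0.2555,-0.08],"grip":1},{"twist":[0,0,-3.2],"dp":[0.0655,0.2555,-0.08],"grip":1}]'

```text
t: 5.15
eef_pos: [0.5411, 0.0382, 0.1387]
tool_rot: [[0.99, -0.144, -0.0], [-0.144, -0.99, -0.0], [-0.0, 0.0, -1.0]]
force: [-0.7, 0.6, -4.5]
gripper_width: 0.319
gripper_force: 51.0
```

```bash
python3 -c "
from h import *
go([.542,.0393,.065],-98.16)
s=cam('side');P=pts(s)
cv2.imwrite('pics/c2.png',cv2.resize(s['image'][90:270,190:390,::-1],None,fx=3,fy=3))
t=cam('top');np.savez('pics/t2.npz',**t);np.savez('pics/s2.npz',**s)
im=np.vstack([cv2.resize(s['image'][110:240,220:360,::-1],None,fx=3,fy=3)[:300],cv2.resize(t['image'][170:250,245:385,::-1],None,fx=3,fy=3)])
cv2.imwrite('pics/c2.png',im)
"
```

```text
t 5.15 p [0.5411 0.0382 0.1387] dock [-82.9   0.7] F [-0.7  0.6 -4.5] w 0.3186430991433192 50.953057408332825
dp [ 0.0008 -0.0012  0.0737] twist [ 0.    0.03 -0.11] F dock [-0.46 -0.76]
```

View pics/c2.png

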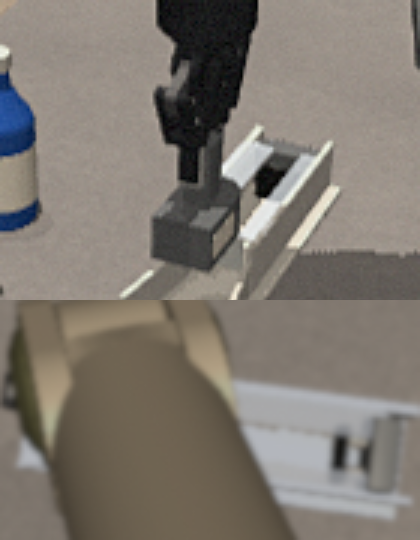

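The cartridge hangs level in the gripper over the tray at crop (195,230), heading along the lane. I'll measure its lateral offset from the side depth.

```bash
python3 -c "
from h import *
s=dict(np.load('pics/s2.npz'));P=pts(s).reshape(-1,3)
d=np.c_[(P-O)@EX,(P-O)@EY,P[:,2]]*1000
k=d[(abs(d[:,0]+83)<60)&(abs(d[:,1])<45)&(d[:,2]>78)&(d[:,2]<125)]
print(len(k),np.percentile(k,[1,3,50,97,99],axis=0).round(1))
top=k[(k[:,2]>116)&(k[:,2]<124)]
print('top',cv2.minAreaRect(top[:,:2].astype(np.float32)),np.percentile(top,[2,98],axis=0).round(1))
for x in range(-122,-60,8):
  q=k[abs(k[:,0]-x)<4];print(x,len(q),np.percentile(q[:,1],[2,98]).round(1) if len(q) else '')
mid=k[(k[:,2]>90)&(k[:,2]<112)]
print(np.percentile(mid,[1,5,50,95,99],axis=0).round(1)); print(np.percentile(k[:,2],[0,1,2]))
lo=d[(abs(d[:,0]+83)<60)&(abs(d[:,1])<45)&(d[:,2]>60)&(d[:,2]<100)]
print(np.sort(lo[:,2])[:8])
"
```

```text
650 [[-125.6  -27.7   82.3]
 [-125.2  -27.4   83.8]
 [-117.9  -11.   113.3]
 [ -56.5   21.9  123.4]
 [ -47.9   23.   124.2]]
top ((-82.54104614257812, -2.996389389038086), (51.53615188598633, 86.93456268310547), 88.14240264892578) [[-124.9  -27.   116.5]
 [ -46.6   22.2  123.8]]
-122 321 [-27.1  22.9]
-114 52 [-27.7  22.9]
-106 53 [-27.   22.3]
-98 55 [-27.7  20.9]
-90 42 [-27.8  20.1]
-82 34 [-27.7  22. ]
-74 31 [-27.7  21.5]
-66 28 [-27.3 -11.7]
[[-125.7  -27.8   90.4]
 [-125.1  -27.4   91. ]
 [-122.2  -13.5  101.3]
 [ -68.8   20.9  110.8]
 [ -60.6   23.2  111.4]]
[81.25595065 82.34575521 83.37629396]
[60.977005   81.25595065 81.77775514 81.82684398 81.85748305 81.86597578
 82.06219466 82.31477815]
```

Call:
play_rows --increments '[{"twist":[0,0,0],"dp":[0.0027,-0.001,0.015],"grip":1},{"twist":[0,0,0],"dp":[0.0027,-0.001,0.03],"grip":1},{"twist":[0,0,0],"dp":[0.0027,-0.001,0.045],"grip":1},{"twist":[0,0,0],"dp":[0.0027,-0.001,0.055],"grip":1},{"twist":[0,0,0],"dp":[0.0027,-0.001,0.062],"grip":1},{"twist":[0,0,0],"dp":[0.0027,-0.001,0.066],"grip":1},{"twist":[0,0,0],"dp":[0.0027,-0.001,0.069],"grip":1},{"twist":[0,0,0],"dp":[0.0027,-0.001,0.07],"grip":1},{"twist":[0,0,0],"dp":[0.0027,-0.001,0.071],"grip":1},{"twist":[0,0,0],"dp":[0.0027,-0.001,0.071],"grip":1}]'

```text
t: 6.5
eef_pos: [0.5443, 0.0394, 0.0679]
tool_rot: [[0.99, -0.142, 0.0], [-0.142, -0.99, 0.0], [0.0, -0.0, -1.0]]
force: [-0.7, -0.5, -2.4]
gripper_width: 0.316
gripper_force: 51.0
```

```bash
python3 -c "
from h import *
go([.542,.0393,.065],-98.16)"
```

```text
t 6.5 p [0.5443 0.0394 0.0679] dock [-84.5   3.6] F [-0.7 -0.5 -2.4] w 0.31600061692295783 50.988006591796875
dp [-0.0022  0.0005  0.0029] twist [-0.   -0.01 -0.02] F dock [ 0.64 -0.61]
```

Call:
play_rows --increments '[{"twist":[0,0,0],"dp":[0,0,0.0005],"grip":1},{"twist":[0,0,0],"dp":[0,0,0.001],"grip":1},{"twist":[0,0,0],"dp":[0,0,0.0015],"grip":1},{"twist":[0,0,0],"dp":[0,0,0.0015],"grip":1},{"twist":[0,0,0],"dp":[0,0,0.0015],"grip":1},{"twist":[0,0,0],"dp":[0,0,0.0015],"grip":1},{"twist":[0,0,0],"dp":[0,0,0.0015],"grip":1},{"twist":[0,0,0],"dp":[0,0,0.0015],"grip":1},{"twist":[0,0,0],"dp":[0,0,0.0015],"grip":1},{"twist":[0,0,0],"dp":[0,0,0.0015],"grip":1}]'

```text
t: 7.75
eef_pos: [0.5442, 0.0394, 0.0662]
tool_rot: [[0.99, -0.142, -0.0], [-0.142, -0.99, -0.0], [-0.0, 0.0, -1.0]]
force: [0.3, -0.3, -4.3]
gripper_width: 0.318
gripper_force: 51.0
```

```bash
python3 -c "
from h import *
go([.542,.0393,.065],-98.16)
s=cam('side');P=pts(s).reshape(-1,3)
d=np.c_[(P-O)@EX,(P-O)@EY,P[:,2]]*1000
C=s['image'].reshape(-1,3).astype(int).max(1)
k=d[(abs(d[:,0]+84)<50)&(abs(d[:,1])<32)&(d[:,2]>42)&(d[:,2]<52)&(C<150)]
print(len(k),np.percentile(k,[2,50,98],axis=0).round(1))
"
```

```text
t 7.75 p [0.5442 0.0394 0.0662] dock [-84.5   3.5] F [ 0.3 -0.3 -4.3] w 0.31792945031184805 50.9880405664444
dp [-0.0021  0.0004  0.0012] twist [ 0.    0.   -0.02] F dock [0.22 0.33]
306 [[-126.5  -28.9   42.8]
 [-103.    -7.7   49.2]
 [ -38.8   24.8   51.7]]
```

Call:
play_rows --increments '[{"twist":[0,0,0],"dp":[0,0,0.0005],"grip":1},{"twist":[0,0,0],"dp":[0,0,0.001],"grip":1},{"twist":[0,0,0],"dp":[0,0,0.0015],"grip":1},{"twist":[0,0,0],"dp":[0,0,0.0015],"grip":1},{"twist":[0,0,0],"dp":[0,0,0.0015],"grip":1},{"twist":[0,0,0],"dp":[0,0,0.0015],"grip":1},{"twist":[0,0,0],"dp":[0,0,0.0015],"grip":1},{"twist":[0,0,0],"dp":[0,0,0.0015],"grip":1},{"twist":[0,0,0],"dp":[0,0,0.0015],"grip":1},{"twist":[0,0,0],"dp":[0,0,0.0015],"grip":1}]'

```text
t: 9.05
eef_pos: [0.5443, 0.0395, 0.0657]
tool_rot: [[0.99, -0.142, 0.001], [-0.142, -0.99, 0.0], [0.001, -0.0, -1.0]]
force: [-3.5, -0.4, 10.6]
gripper_width: 0.321
gripper_force: 53.0
```

Call:
play_rows --increments '[{"twist":[0,0,0],"dp":[0,0,-0.0008],"grip":1},{"twist":[0,0,0],"dp":[0,0.005,-0.0008],"grip":1},{"twist":[0,0,0],"dp":[0,0.011,-0.0008],"grip":1},{"twist":[0,0,0],"dp":[0,0.017,-0.0008],"grip":1},{"twist":[0,0,0],"dp":[0,0.023,-0.0008],"grip":1},{"twist":[0,0,0],"dp":[0,0.029,-0.0008],"grip":1},{"twist":[0,0,0],"dp":[0,0.035,-0.0008],"grip":1},{"twist":[0,0,0],"dp":[0,0.041,-0.0008],"grip":1},{"twist":[0,0,0],"dp":[0,0.047,-0.0008],"grip":1},{"twist":[0,0,0],"dp":[0,0.05,-0.0008],"grip":1}]'

```text
t: 10.3
eef_pos: [0.5372, -0.0098, 0.0657]
tool_rot: [[0.99, -0.142, 0.0], [-0.142, -0.99, 0.001], [0.0, -0.001, -1.0]]
force: [0.8, 6.0, 6.3]
gripper_width: 0.32
gripper_force: 52.2
```

```bash
python3 -c "
from h import *
go([.542,.0393,.065],-98.16)"
```

```text
t 10.3 p [ 0.5372 -0.0098  0.0657] dock [-34.7   3.6] F [0.8 6.  6.3] w 0.3199883367776733 52.16228127479553
dp [-0.0022 -0.0493  0.0008] twist [-0.04 -0.02  0.  ] F dock [-6.04 -0.09]
```

Call:
play_rows --increments '[{"twist":[0,0,0],"dp":[0,0.003,-0.0004],"grip":1},{"twist":[0,0,0],"dp":[0,0.009,-0.0004],"grip":1},{"twist":[0,0,0],"dp":[0,0.015,-0.0004],"grip":1},{"twist":[0,0,0],"dp":[0,0.022,-0.0004],"grip":1},{"twist":[0,0,0],"dp":[0,0.029,-0.0004],"grip":1},{"twist":[0,0,0],"dp":[0,0.036,-0.0004],"grip":1},{"twist":[0,0,0],"dp":[0,0.043,-0.0004],"grip":1},{"twist":[0,0,0],"dp":[0,0.05,-0.0004],"grip":1},{"twist":[0,0,0],"dp":[0,0.057,-0.0004],"grip":1},{"twist":[0,0,0],"dp":[0,0.06,-0.0004],"grip":1}]'

```text
t: 11.55
eef_pos: [0.5279, -0.0703, 0.0658]
tool_rot: [[0.99, -0.143, -0.001], [-0.143, -0.99, -0.0], [-0.001, 0.0, -1.0]]
force: [-2.4, 2.2, 1.7]
gripper_width: 0.319
gripper_force: 51.9
```

```bash
python3 -c "
from h import *
go([.542,.0393,.065],-98.16)"
```

```text
t 11.55 p [ 0.5279 -0.0703  0.0658] dock [26.5  3. ] F [-2.4  2.2  1.7] w 0.31937177023673946 51.85899317264557
dp [-0.0017 -0.1105  0.0007] twist [ 0.03  0.06 -0.07] F dock [-1.86 -2.68]
```

Call:
play_rows --increments '[{"twist":[0,0,0],"dp":[0,0.004,0],"grip":1},{"twist":[0,0,0],"dp":[0,0.01,0],"grip":1},{"twist":[0,0,0],"dp":[0,0.016,0],"grip":1},{"twist":[0,0,0],"dp":[0,0.022,0],"grip":1},{"twist":[0,0,0],"dp":[0,0.028,0],"grip":1},{"twist":[0,0,0],"dp":[0,0.033,0],"grip":1},{"twist":[0,0,0],"dp":[0,0.037,0],"grip":1},{"twist":[0,0,0],"dp":[0,0.04,0],"grip":1},{"twist":[0,0,0],"dp":[0,0.042,0],"grip":1},{"twist":[0,0,0],"dp":[0,0.042,0],"grip":1}]'

```text
t: 12.8
eef_pos: [0.5223, -0.1113, 0.0659]
tool_rot: [[0.99, -0.143, -0.0], [-0.143, -0.99, -0.0], [-0.0, 0.0, -1.0]]
force: [-3.1, 0.1, -4.0]
gripper_width: 0.319
gripper_force: 51.0
```

```bash
python3 -c "
from h import *
go([.542,.0393,.065],-98.16)
s=cam('side');t=cam('top')
im=np.vstack([cv2.resize(s['image'][130:230,250:350,::-1],None,fx=3,fy=3,interpolation=cv2.INTER_CUBIC),cv2.resize(t['image'][175:250,285:385,::-1],None,fx=3,fy=3)])
cv2.imwrite('pics/c3.png',im)"
```

```text
t 12.8 p [ 0.5223 -0.1113  0.0659] dock [67.9  3.3] F [-3.1  0.1 -4. ] w 0.31895235548575646 51.004475355148315
dp [-0.002  -0.1519  0.0008] twist [ 0.02  0.02 -0.04] F dock [ 0.37 -3.13]
```

View pics/c3.png

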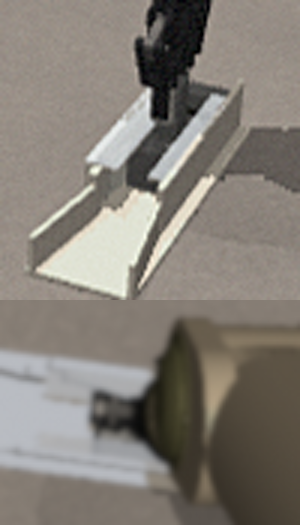

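The side crop shows the cartridge in the bay, with its tail at (145,180) and the gate still open at (110,185). Next I creep forward.

Call:
play_rows --increments '[{"twist":[0,0,0],"dp":[0,0.001,0.0004],"grip":1},{"twist":[0,0,0],"dp":[0,0.002,0.0004],"grip":1},{"twist":[0,0,0],"dp":[0,0.003,0.0004],"grip":1},{"twist":[0,0,0],"dp":[0,0.004,0.0004],"grip":1},{"twist":[0,0,0],"dp":[0,0.005,0.0004],"grip":1},{"twist":[0,0,0],"dp":[0,0.006,0.0004],"grip":1},{"twist":[0,0,0],"dp":[0,0.007,0.0004],"grip":1},{"twist":[0,0,0],"dp":[0,0.008,0.0004],"grip":1},{"twist":[0,0,0],"dp":[0,0.008,0.0004],"grip":1},{"twist":[0,0,0],"dp":[0,0.008,0.0004],"grip":1}]'

```text
t: 14.15
eef_pos: [0.5216, -0.1191, 0.0657]
tool_rot: [[0.99, -0.142, 0.0], [-0.142, -0.99, -0.0], [0.0, 0.0, -1.0]]
force: [-2.5, 1.7, 5.5]
gripper_width: 0.321
gripper_force: 52.2
```

```bash
python3 -c "
from h import *
go([.542,.0393,.065],-98.16)"
```

```text
t 14.15 p [ 0.5216 -0.1191  0.0657] dock [75.6  3.7] F [-2.5  1.7  5.5] w 0.32138467262826453 52.21166789531708
dp [-0.0024 -0.1597  0.0007] twist [ 0.01 -0.03 -0.03] F dock [-1.33 -2.68]
```

Call:
play_rows --increments '[{"twist":[0,0,0],"dp":[0,0.0005,-0.0002],"grip":1},{"twist":[0,0,0],"dp":[0,0.001,-0.0002],"grip":1},{"twist":[0,0,0],"dp":[0,0.0015,-0.0002],"grip":1},{"twist":[0,0,0],"dp":[0,0.002,-0.0002],"grip":1},{"twist":[0,0,0],"dp":[0,0.0025,-0.0002],"grip":1},{"twist":[0,0,0],"dp":[0,0.003,-0.0002],"grip":1},{"twist":[0,0,0],"dp":[0,0.003,-0.0002],"grip":1},{"twist":[0,0,0],"dp":[0,0.003,-0.0002],"grip":1},{"twist":[0,0,0],"dp":[0,0.003,-0.0002],"grip":1},{"twist":[0,0,0],"dp":[0,0.003,-0.0002],"grip":1}]'

```text
t: 15.4
eef_pos: [0.521, -0.122, 0.0658]
tool_rot: [[0.99, -0.142, -0.0], [-0.142, -0.99, -0.0], [-0.0, 0.0, -1.0]]
force: [-3.5, 2.1, 2.8]
gripper_width: 0.321
gripper_force: 51.9
```

```bash
cat > look.py <<'E'
from h import *
go([.542,.0393,.065],-98.16)
s=cam('side');P=pts(s).reshape(-1,3)
d=np.c_[(P-O)@EX,(P-O)@EY,P[:,2]]*1000
# gate points: in front of the cover, inside the lane, above the floor and under the walls
k=d[(d[:,0]>-16)&(d[:,0]<36)&(abs(d[:,1])<20)&(d[:,2]>14)&(d[:,2]<44)]
h=np.histogram2d(k[:,0],k[:,1],[range(-16,40,6),range(-20,25,8)])[0].astype(int)
print('rows x -16.., cols y -20..',h.tolist())
E
python3 look.py
```

```text
t 15.4 p [ 0.521  -0.122   0.0658] dock [78.6  3.4] F [-3.5  2.1  2.8] w 0.32149994575295027 51.93816125392914
dp [-0.0021 -0.1626  0.0007] twist [ 0.01  0.01 -0.02] F dock [-1.56 -3.76]
rows x -16.., cols y -20.. [[0, 0, 0, 0, 0], [0, 0, 0, 0, 0], [0, 0, 0, 0, 0], [0, 0, 0, 0, 0], [0, 0, 0, 0, 0], [0, 0, 0, 0, 0], [0, 0, 0, 0, 0], [0, 0, 0, 0, 0], [0, 0, 3, 4, 3]]
```

Call:
play_rows --increments '[{"twist":[0,0,0],"dp":[0,0.0005,0],"grip":1},{"twist":[0,0,0],"dp":[0,0.001,0],"grip":1},{"twist":[0,0,0],"dp":[0,0.0015,0],"grip":1},{"twist":[0,0,0],"dp":[0,0.002,0],"grip":1},{"twist":[0,0,0],"dp":[0,0.002,0],"grip":1},{"twist":[0,0,0],"dp":[0,0.002,0],"grip":1},{"twist":[0,0,0],"dp":[0,0.002,0],"grip":1},{"twist":[0,0,0],"dp":[0,0.002,0],"grip":1},{"twist":[0,0,0],"dp":[0,0.002,0],"grip":1},{"twist":[0,0,0],"dp":[0,0.002,0],"grip":1}]'

```text
t: 16.7
eef_pos: [0.5207, -0.124, 0.0658]
tool_rot: [[0.99, -0.142, -0.0], [-0.142, -0.99, -0.0], [-0.0, 0.0, -1.0]]
force: [-2.2, 1.2, 2.7]
gripper_width: 0.319
gripper_force: 52.0
```

```bash
python3 look.py
```

```text
t 16.7 p [ 0.5207 -0.124   0.0658] dock [80.6  3.5] F [-2.2  1.2  2.7] w 0.3190150798555619 51.96056663990021
dp [-0.0022 -0.1646  0.0007] twist [ 0.    0.   -0.03] F dock [-0.91 -2.39]
rows x -16.., cols y -20.. [[0, 0, 0, 0, 0], [0, 0, 0, 0, 0], [0, 0, 0, 0, 0], [0, 0, 0, 0, 0], [0, 0, 0, 0, 0], [0, 0, 0, 0, 0], [0, 0, 0, 0, 0], [0, 0, 0, 0, 0], [0, 0, 0, 0, 1]]
```

Still no contact, so another 2 mm.

Call:
play_rows --increments '[{"twist":[0,0,0],"dp":[0,0.0005,0],"grip":1},{"twist":[0,0,0],"dp":[0,0.001,0],"grip":1},{"twist":[0,0,0],"dp":[0,0.0015,0],"grip":1},{"twist":[0,0,0],"dp":[0,0.002,0],"grip":1},{"twist":[0,0,0],"dp":[0,0.002,0],"grip":1},{"twist":[0,0,0],"dp":[0,0.002,0],"grip":1},{"twist":[0,0,0],"dp":[0,0.002,0],"grip":1},{"twist":[0,0,0],"dp":[0,0.002,0],"grip":1},{"twist":[0,0,0],"dp":[0,0.002,0],"grip":1},{"twist":[0,0,0],"dp":[0,0.002,0],"grip":1}]'

```text
t: 18.0
eef_pos: [0.5205, -0.1253, 0.0658]
tool_rot: [[0.99, -0.142, -0.0], [-0.142, -0.99, 0.001], [-0.0, -0.0, -1.0]]
force: [-2.9, 4.5, 3.1]
gripper_width: 0.321
gripper_force: 52.0
```

```bash
python3 look.py
```

```text
t 18.0 p [ 0.5205 -0.1253  0.0658] dock [82.   3.4] F [-2.9  4.5  3.1] w 0.32114057567788823 52.00275421142578
dp [-0.002  -0.166   0.0008] twist [-0.03  0.01  0.01] F dock [-4.03 -3.52]
rows x -16.., cols y -20.. [[0, 0, 0, 0, 0], [0, 0, 0, 0, 0], [0, 0, 0, 0, 0], [0, 0, 0, 0, 0], [0, 0, 0, 0, 0], [0, 0, 0, 0, 0], [0, 0, 0, 0, 0], [0, 0, 0, 0, 0], [0, 0, 0, 0, 0]]
```

Call:
play_rows --increments '[{"twist":[0,0,0],"dp":[0,0.0004,0],"grip":1},{"twist":[0,0,0],"dp":[0,0.0008,0],"grip":1},{"twist":[0,0,0],"dp":[0,0.001,0],"grip":1},{"twist":[0,0,0],"dp":[0,0.001,0],"grip":1},{"twist":[0,0,0],"dp":[0,0.001,0],"grip":1},{"twist":[0,0,0],"dp":[0,0.001,0],"grip":1},{"twist":[0,0,0],"dp":[0,0.001,0],"grip":1},{"twist":[0,0,0],"dp":[0,0.001,0],"grip":1},{"twist":[0,0,0],"dp":[0,0.001,0],"grip":1},{"twist":[0,0,0],"dp":[0,0.001,0],"grip":1}]'

```text
t: 19.3
eef_pos: [0.5204, -0.1256, 0.0658]
tool_rot: [[0.99, -0.141, 0.0], [-0.141, -0.99, 0.001], [-0.0, -0.001, -1.0]]
force: [-1.7, 6.2, 4.3]
gripper_width: 0.321
gripper_force: 52.0
```

```bash
python3 look.py
```

```text
t 19.3 p [ 0.5204 -0.1256  0.0658] dock [82.3  3.4] F [-1.7  6.2  4.3] w 0.3211153738205756 52.01700747013092
dp [-0.0019 -0.1663  0.001 ] twist [-0.06  0.01  0.05] F dock [-5.92 -2.6 ]
rows x -16.., cols y -20.. [[0, 0, 0, 0, 0], [0, 0, 0, 0, 0], [0, 0, 0, 0, 0], [0, 0, 0, 0, 0], [0, 0, 0, 0, 0], [0, 0, 0, 0, 0], [0, 0, 0, 0, 0], [0, 0, 0, 0, 0], [0, 0, 0, 0, 0]]
```

Call:
play_rows --increments '[{"twist":[0,0,0],"dp":[0,0.0005,0],"grip":1},{"twist":[0,0,0],"dp":[0,0.001,0],"grip":1},{"twist":[0,0,0],"dp":[0,0.0015,0],"grip":1},{"twist":[0,0,0],"dp":[0,0.0015,0],"grip":1},{"twist":[0,0,0],"dp":[0,0.0015,0],"grip":1},{"twist":[0,0,0],"dp":[0,0.0015,0],"grip":1},{"twist":[0,0,0],"dp":[0,0.0015,0],"grip":1},{"twist":[0,0,0],"dp":[0,0.0015,0],"grip":1},{"twist":[0,0,0],"dp":[0,0.0015,0],"grip":1},{"twist":[0,0,0],"dp":[0,0.0015,0],"grip":1}]'

```text
t: 20.6
eef_pos: [0.5203, -0.1264, 0.0658]
tool_rot: [[0.99, -0.14, 0.0], [-0.14, -0.99, 0.002], [-0.0, -0.002, -1.0]]
force: [-1.6, 8.3, 4.6]
gripper_width: 0.323
gripper_force: 52.1
```

```bash
python3 look.py
```

```text
t 20.6 p [ 0.5203 -0.1264  0.0658] dock [83.   3.4] F [-1.6  8.3  4.6] w 0.32259781329376946 52.10831165313721
dp [-0.0018 -0.1671  0.0011] twist [-0.1   0.01  0.08] F dock [-8.04 -2.73]
rows x -16.., cols y -20.. [[0, 0, 0, 0, 0], [0, 0, 0, 0, 0], [0, 0, 0, 0, 0], [0, 0, 0, 0, 0], [0, 0, 0, 0, 0], [0, 0, 0, 0, 0], [0, 0, 0, 0, 0], [0, 0, 0, 0, 0], [0, 0, 0, 0, 0]]
```

Call:
play_rows --increments '[{"twist":[0,0,0],"dp":[0,0.0005,0],"grip":1},{"twist":[0,0,0],"dp":[0,0.001,0],"grip":1},{"twist":[0,0,0],"dp":[0,0.0015,0],"grip":1},{"twist":[0,0,0],"dp":[0,0.0015,0],"grip":1},{"twist":[0,0,0],"dp":[0,0.0015,0],"grip":1},{"twist":[0,0,0],"dp":[0,0.0015,0],"grip":1},{"twist":[0,0,0],"dp":[0,0.0015,0],"grip":1},{"twist":[0,0,0],"dp":[0,0.0015,0],"grip":1},{"twist":[0,0,0],"dp":[0,0.0015,0],"grip":1},{"twist":[0,0,0],"dp":[0,0.0015,0],"grip":1}]'

```text
t: 21.9
eef_pos: [0.5205, -0.1271, 0.0658]
tool_rot: [[0.99, -0.14, 0.001], [-0.14, -0.99, 0.003], [0.0, -0.003, -1.0]]
force: [-2.0, 12.6, 4.2]
gripper_width: 0.316
gripper_force: 52.1
```

```bash
python3 look.py
```

```text
t 21.9 p [ 0.5205 -0.1271  0.0658] dock [83.8  3.7] F [-2.  12.6  4.2] w 0.31595156597436497 52.146456241607666
dp [-0.0021 -0.1678  0.0013] twist [-0.15 -0.02  0.09] F dock [-12.22  -3.72]
rows x -16.., cols y -20.. [[0, 0, 0, 0, 0], [0, 9, 11, 11, 10], [0, 15, 16, 14, 15], [0, 0, 0, 0, 0], [0, 0, 0, 0, 0], [0, 0, 0, 0, 0], [0, 0, 0, 0, 0], [0, 0, 0, 0, 0], [0, 0, 0, 0, 0]]
```

The gate now reads shut across the lane at dock x -10 to 2 mm, with 12 N push. I'll ease the push off, open and lift.

Call:
play_rows --increments '[{"twist":[0,0,0],"dp":[0,-0.001,0],"grip":1},{"twist":[0,0,0],"dp":[0,-0.002,0],"grip":1},{"twist":[0,0,0],"dp":[0,-0.003,0],"grip":1},{"twist":[0,0,0],"dp":[0,-0.003,-0.0003],"grip":1},{"twist":[0,0,0],"dp":[0,-0.003,-0.0003],"grip":0.5},{"twist":[0,0,0],"dp":[0,-0.003,-0.0003],"grip":0},{"twist":[0,0,0],"dp":[0,-0.003,-0.0003],"grip":0},{"twist":[0,0,0],"dp":[0,-0.003,-0.0003],"grip":0},{"twist":[0,0,0],"dp":[0,-0.003,-0.0003],"grip":0},{"twist":[0,0,0],"dp":[0,-0.003,-0.0003],"grip":0}]'

```text
t: 23.2
eef_pos: [0.5203, -0.1269, 0.0661]
tool_rot: [[0.99, -0.142, 0.0], [-0.142, -0.99, -0.0], [0.0, 0.0, -1.0]]
force: [-0.3, 0.2, -0.5]
gripper_width: 0.999
gripper_force: 0.0
```

```bash
python3 look.py
```

```text
t 23.2 p [ 0.5203 -0.1269  0.0661] dock [83.5  3.5] F [-0.3  0.2 -0.5] w 0.9994837289569921 0.0
dp [-0.0022 -0.1675  0.0011] twist [ 0.   -0.   -0.02] F dock [-0.17 -0.34]
rows x -16.., cols y -20.. [[0, 0, 0, 0, 0], [1, 9, 13, 7, 6], [0, 17, 12, 18, 19], [0, 0, 0, 0, 0], [0, 0, 0, 0, 0], [0, 0, 0, 0, 0], [0, 0, 0, 0, 0], [0, 0, 0, 0, 0], [0, 0, 0, 0, 0]]
```

Released with the gate shut. Lifting straight up, then clear.

Call:
play_rows --increments '[{"twist":[0,0,0],"dp":[0,0,-0.01],"grip":0},{"twist":[0,0,0],"dp":[0,0,-0.03],"grip":0},{"twist":[0,0,0],"dp":[0,0,-0.06],"grip":0},{"twist":[0,0,0],"dp":[0,0,-0.1],"grip":0},{"twist":[0,0,0],"dp":[0,0,-0.14],"grip":0},{"twist":[0,0,0],"dp":[0,0.05,-0.16],"grip":0},{"twist":[0,0,0],"dp":[0,0.1,-0.16],"grip":0},{"twist":[0,0,0],"dp":[0,0.15,-0.16],"grip":0},{"twist":[0,0,0],"dp":[0,0.2,-0.16],"grip":0},{"twist":[0,0,0],"dp":[0,0.2,-0.16],"grip":0}]'

```text
t: 24.5
eef_pos: [0.49, -0.3293, 0.2266]
tool_rot: [[0.989, -0.149, -0.0], [-0.149, -0.989, -0.002], [0.0, 0.002, -1.0]]
force: [0.2, 0.6, 0.0]
gripper_width: 1.003
gripper_force: 0.0
```

```bash
python3 look.py; python3 -c "
from h import *
s=cam('side');t=cam('top')
im=np.vstack([cv2.resize(s['image'][130:230,200:350,::-1],None,fx=3,fy=3,interpolation=cv2.INTER_CUBIC),cv2.resize(t['image'][150:250,240:390,::-1],None,fx=3,fy=3,interpolation=cv2.INTER_CUBIC)])
cv2.imwrite('pics/c4.png',im)
P=pts(t)[150:260,240:400].reshape(-1,3);d=np.c_[(P-O)@EX,(P-O)@EY,P[:,2]]*1000
k=d[(d[:,2]>90)&(d[:,2]<112)&(abs(d[:,1])<30)];print(len(k),k.mean(0),k.min(0),k.max(0))"
```

```text
t 24.5 p [ 0.49   -0.3293  0.2266] dock [288.2   2.3] F [0.2 0.6 0. ] w 1.0027859306475462 0.0
dp [-0.0035 -0.3725  0.1609] twist [ 0.11 -0.01 -0.39] F dock [-0.65  0.07]
rows x -16.., cols y -20.. [[0, 0, 0, 0, 0], [1, 16, 15, 16, 8], [0, 10, 13, 8, 18], [0, 0, 0, 0, 0], [0, 0, 0, 0, 0], [0, 0, 0, 0, 0], [0, 0, 0, 0, 0], [0, 0, 0, 0, 0], [0, 0, 0, 0, 0]]
119 [ 79.53625153   0.40020447 100.86184374] [ 66.28959336 -10.03778744  90.52916131] [ 94.83472863  11.40585152 108.21805655]
```

View pics/c4.png

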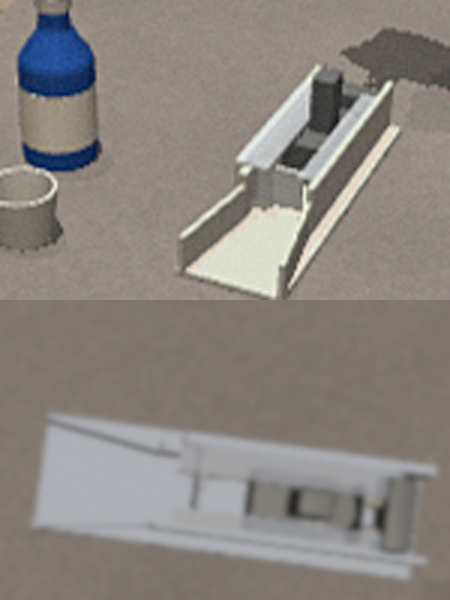

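The gate is shut across the lane (side crop (280,185), top crop column 195). The cartridge stands in the bay with its grip through the slot, and the arm is clear.

```bash
python3 -c "
from station import robot
print(robot.close_job())"
```

```text
the job is handed in; nothing more can be done
None
```

The cartridge is standing in the bay with the gate shut behind it; my last push read about 12 N, the arm is clear, nothing else was touched that I saw, and I handed the job in at about 25 s (no verdict was returned).

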